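Pack out the low end of a cheese-rack board and hold it down

TASK

The ripening board lies on its two middle bearers with a gap over the bearer at each end. Stack the two plywood packers squarely on the end bearer whose gap is wide enough to take both, pushed in until their ends are level with the board's front edge, then press that end of the board firmly down onto them and finish while still pressing, as it would tip up again. Never put a packer on the other end bearer, keep the board in its place, and do not disturb the cheese, the screwdriver or the mallet.

Things in the scene. Friction and masses are not known exactly. Their poses are not given: they have to be found in the camera images.
- stand: Fixed bottom tier of a rack: two spruce sole rails (45 mm wide, 30 high, 470 long along y, at x = +-62 mm) and across them two middle bearers (35 mm wide, centred at y = +-70 mm, x -185 to +130 mm), tops 75 mm above the table. Origin: on the table under the board's centre; -x side faces the robot.
- thin_bearer: Fixed spruce end bearer on the rails, at stand y = +205 or -205 mm, square to the stand: 35 mm wide, 25 high, x -185 (end near the robot) to +130 mm. Origin: mid-width on its underside, 30 mm above the table, at stand x = 0. Top 55 mm above the table: 20 mm gap under the board, wide enough for both packers. Like all bearers it sticks out 95 mm in front of the board.
- thick_bearer: The fixed end bearer at the other end, the same but 39 mm high: top 69 mm above the table, a gap of only 6 mm under the board.
- board: Loose spruce board, 180 (x) x 480 (y) x 24 mm, about 0.9 kg, level and centred on the middle bearers: underside 75, top 99 mm above the table. Origin: centre of underside. Pressed with over about 5 N above an end bearer it tips about the nearer middle bearer; with both packers in, that end sinks 2 mm and rests on them. 10 to 20 N there holds it well.
- packer_a: Loose plywood packer plate, 70 mm along x, 45 mm along y, 9 mm thick, 30 g, lying flat on the table on the robot's left. Origin: centre of its underside. Wider than the bearer, so it overhangs it by 5 mm on each side.
- packer_b: The second packer, identical to the first and interchangeable with it.
- cheese: Bystander: small cheese wheel, 124 mm across, 52 mm high, left of the packers. Origin: centre of its underside.
- screwdriver: Bystander: screwdriver lying on the table on the robot's right, short of the stand. Origin at its underside, about mid-length.
- mallet: Bystander: wooden mallet lying on the table right of the stand; its head is 65 mm high. Origin under its handle.
Things that resemble listed ones, but are neither listed nor needed, are in the scene too. What is shaped like the packer_a but orange or yellow is not meant. What is shaped like the packer_b but pink or red is not meant.

How it is judged (in metres and radians):
On the way:
1. both packers lie as a square pile on the thin end bearer, wholly under the board (horizontal distance between packer_a and packer_b below 0.007 m and angle between the x axis of packer_a and the x axis of packer_b, either way round below 0.12 rad and y of packer_a in the frame of thin_bearer between -0.012 and 0.012 m and z of packer_a in the frame of thin_bearer between 0.022 and 0.037 m and x of packer_a in the frame of board between -0.065 and 0.03 m and angle between the x axis of each of packer_a, packer_b and the x axis of thin_bearer, either way round below 0.15 rad and angle between each of packer_a, packer_b's own z axis and vertical below 0.06 rad and y of packer_b in the frame of thin_bearer between -0.012 and 0.012 m and z of packer_b in the frame of thin_bearer between 0.022 and 0.037 m and x of packer_b in the frame of board between -0.065 and 0.03 m), for 0.2 s.
At the end, for the whole second after the job is handed in: Both packers stacked on the thin end bearer (centres within 7 mm, edges within 0.12 rad, 12 mm of its centreline), at most 10 mm proud of the board's front edge; fingers press the board with over 5 N, it bears on the pile with over 2.5 N, at rest within 15 mm and 0.08 rad of its place (all of step 1 and contact force between the fingers and board above 5 N and (contact force between board and packer_a above 2.5 N or contact force between board and packer_b above 2.5 N) and angle between board's own z axis and vertical below 0.035 rad and linear speed of board below 0.02 m/s and horizontal distance between board and stand below 0.015 m and angle between the x axis of board and the x axis of stand, either way round below 0.08 rad); the arm keeps its last pose, push and grip.
It fails at once if a packer is put on or pushed against the other end bearer (contact force between any of packer_a, packer_b and thick_bearer above 0.5 N).
It fails at once if the cheese, the screwdriver or the mallet is moved by more than 25 mm (distance of any of cheese, screwdriver, mallet from where it was at the start of the episode above 0.025 m).
It also fails if it takes over 72 s, if anything falls off the work surface, if the arm or the gripper's body presses on something with over 40 N, if the wrist force passes 120 N, or if a joint passes its speed limit or range.

ROBOT

A 6-joint arm with a two-finger parallel gripper is mounted at the origin on the work surface. World frame = base frame: x ahead of the robot, y to its left, z up, the work surface at z = 0. Lengths are in m, angles in degrees, forces in N, time in s.
With the tool pointing down it reaches from about 0.25 to 0.725 m from the base axis. Payload 9.7 kg.
Tool frame: the origin (TCP) lies on the centre line of the jaws, within the pads' length; the fingertips stand 17 mm ahead of it and the grasp point (between the pads) lies 2 mm behind it (bot.tip_extent is the distance from the TCP to the fingertips, in m); z points along the fingers, y is the line along which they close (so a half turn about z gives the same grasp; the last joint's range is limited). The gripper opens to 85 mm and grips with 20 to 120 N. Pads are 22 mm wide; open, the fingers measure 114 mm over their backs; the gripper's body (76 mm by 85 mm) begins 54 mm behind the grasp point. The pads swing forward as they close: fully open they stand 13 mm farther back than shut.
Start: joints at [-63.541, 4.979, 10.078, 95.1, 0, 90], TCP at [0.245, -0.492, 0.248] pointing down, gripper open.
Joint ranges: [-179.16, 179.16], [-48.56, 103.87], [-65.8, 70.77], [-126.05, 130.52], [-82.76, 87.17], [-180, 180]. Speed limits (degrees/s): [127.2, 127.2, 147.25, 180, 180, 180].

INTERFACE

Orientations are given as [roll, pitch, yaw] about the fixed x, y, z axes, in that order (R = Rz(yaw) Ry(pitch) Rx(roll)).
In Python, from workcell import bot gives the robot as it stands.
- The arm moves only by the tool carry_out, never from a script. Its argument "moves" is text: rows parted by semicolons, each of 7 numbers parted by spaces: the shift along the tool's x, y, z in mm, then the turn, a rotation vector about the tool's x, y, z in degrees, then the finger opening in mm, from 0 to 85.4. A call has 1 to 20 rows; each row is the pose to reach, as a shift and turn from the pose commanded when the call began, along the tool's axes at that moment; what a row does not reach only later rows make up. A row lasts 1/10 s, in which the tool goes at most 50 mm and 8.59 degrees, less where a joint would pass 70% of its speed; a pose out of reach is approached as far as the arm can. A call with a gripper value outside its range is refused whole. The fingers move at their own pace and stop on an object; "force" is the grip in N (left out, the last holds). Time passes only in rows, so rows that repeat a pose let the fingers close. It gives the time, the measured TCP pose, the force, the opening and the grip force at its end, in the units of the state.
- bot.get_obs(): the state, without advancing time (a new reading comes with each control period).
- bot.camera(name): name is "scene" or "top" or "wrist"; returns a dict with "img" (400x640x3 uint8, red, green, blue), "mtx" (3x3 intrinsics, pixels), "k1" (the pictures are not rectified: a ray, as slopes to the right and down, at radius r is drawn at 1 + k1 r^2 times it, then the intrinsics apply), "position" and "orientation" of the camera in the world; the wrist camera has in their place "mount" (4x4, takes a point from camera to tool coordinates, whose origin is the TCP and whose axes are the flange's). Camera axes: x right, y up, looking along -z (the intrinsics and any distortion apply to the point x, -y, -z); pixel columns grow to the right and rows downward; lengths in m; the calibration is good to about 2 mm. A picture is of the moment at which its call begins: read the wrist's pose just before it. There is no depth.
- bot.job_done(): hands the job in; it is judged then, once.
The state is a dict: "time": time; "q": joint angles; "qd": joint speeds; "joint_efforts": joint torques, N m; "ee_pos": TCP position; "tcp_rot": TCP orientation; "wrist_force": force on the tool from outside, world axes, zero at the start; "torque": the same for the moment, N m; "opening": finger opening in m; "grasp_force": force on a finger pad.
Only numpy, scipy, OpenCV 4.12 (cv2) and the standard library are available. Lean on these libraries where they do the work, as an engineer would, in place of code of your own. Each camera call takes 0.05 s, during which the arm holds its last target. There are 200 camera calls.

## Working session

There is one attempt and no reset: what is moved stays moved. The work goes in short steps, Python scripts to look and compute and a tool call to move; the robot and the scene stay as the last step left them, time stands still between calls to the robot, and variables do not carry over. Pictures are saved under pics/ and viewed, at most 10 in all, crops included, and the job is handed in when it is done.

Besides the shell and the picture viewer there is one more tool, called after "Emit:" by a JSON object that holds its "op" and its "data". carry_out: Moves the arm, as the interface text tells. Its arguments: {"type":"object","properties":{"moves":{"type":"string"},"force":{"type":"number"}},"required":["moves"]}

```bash
mkdir -p pics; ls; cat > h.py <<'E'
from workcell import bot
import numpy as np, cv2
def snap(n,f=None):
    o=bot.get_obs(); c=bot.camera(n)
    if f: cv2.imwrite('pics/'+f,c['img'][:,:,::-1])
    return o,c
E
python3 - <<'E'
from h import *
o,c=snap('top','top0.png'); print(o['ee_pos'],o['tcp_rot'],o['opening'])
print({k:v for k,v in c.items() if k!='img'})
o,c=snap('scene','scene0.png'); print({k:v for k,v in c.items() if k!='img'})
o,c=snap('wrist'); print({k:v for k,v in c.items() if k!='img'})
E
```

```text
pics
[ 0.2449617  -0.49219044  0.24754655] [-1.79919088e+02  6.13825595e-04  2.64603539e+01] 0.08525055384799378
{'mtx': array([[429.44404428,   0.        , 321.29387791],
       [  0.        , 429.44404428, 193.87017767],
       [  0.        ,   0.        ,   1.        ]]), 'k1': -0.0277251549019629, 'position': array([ 3.70856132e-01, -1.17382797e-03,  1.44002267e+00]), 'orientation': array([  6.28569394,  -0.30842483, -91.11995459])}
{'mtx': array([[399.9531929 ,   0.        , 326.25881915],
       [  0.        , 399.9531929 , 199.14977229],
       [  0.        ,   0.        ,   1.        ]]), 'k1': 0.025095495972659816, 'position': array([ 1.51089977, -0.12655684,  1.11160452]), 'orientation': array([43.56528015,  0.35573516, 81.95534036])}
{'mtx': array([[286.28710414,   0.        , 316.30741255],
       [  0.        , 286.28710414, 199.93381886],
       [  0.        ,   0.        ,   1.        ]]), 'k1': -0.044940908251143656, 'mount': array([[-2.19748640e-05,  9.54928333e-01,  2.96836451e-01,
         7.48913043e-02],
       [ 9.99999997e-01,  4.29141292e-05, -6.40253373e-05,
        -5.52291809e-05],
       [-7.38780865e-05,  2.96836449e-01, -9.54928331e-01,
        -1.27218880e-01],
       [ 0.00000000e+00,  0.00000000e+00,  0.00000000e+00,
         1.00000000e+00]])}
```

View pics/top0.png

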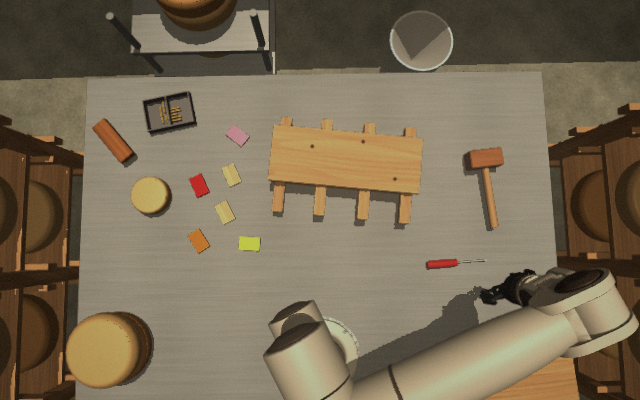

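View pics/scene0.png

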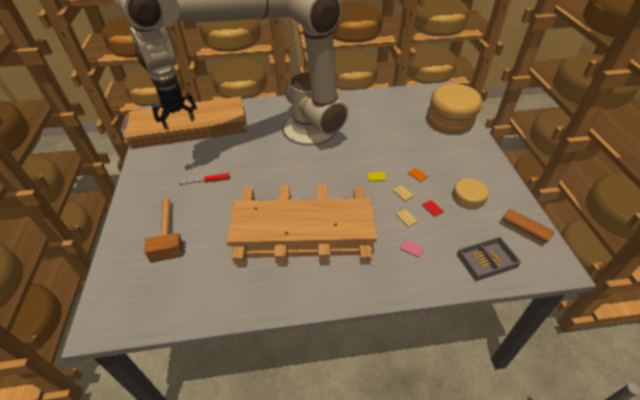

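The packers are the pale plates at top-image (231,175) and (224,212). The board is centred near (345,160), with the bearers' near ends around (278,212) to (405,223). Next I'll segment and measure.

```bash
cat >> h.py <<'E'
from scipy.spatial.transform import Rotation as R
def campose(o,c):
    if 'mount' in c:
        T=np.eye(4); T[:3,:3]=R.from_euler('xyz',o['tcp_rot'],degrees=True).as_matrix(); T[:3,3]=o['ee_pos']
        T=T@c['mount']; return T[:3,:3],T[:3,3]
    return R.from_euler('xyz',c['orientation'],degrees=True).as_matrix(),c['position']
def p2w(o,c,px,z):
    Rm,p=campose(o,c)
    u=cv2.undistortPoints(np.array(px,float).reshape(-1,1,2),c['mtx'],np.array([c['k1'],0,0,0])).reshape(-1,2)
    d=np.c_[u[:,0],-u[:,1],-np.ones(len(u))]@Rm.T
    return p+d*((z-p[2])/d[:,2])[:,None]
def w2p(o,c,X):
    Rm,p=campose(o,c); q=(np.array(X,float).reshape(-1,3)-p)@Rm
    q=q*[1,-1,-1]
    return cv2.projectPoints(q,np.zeros(3),np.zeros(3),c['mtx'],np.array([c['k1'],0,0,0]))[0].reshape(-1,2)
def blob(o,c,px,z,tol=22):
    "min-area rect of the evenly coloured patch round px, in world"
    im=cv2.GaussianBlur(c['img'],(3,3),0); m=np.zeros((402,642),np.uint8)
    cv2.floodFill(im.copy(),m,tuple(int(v) for v in px),0,(tol,)*3,(tol,)*3,cv2.FLOODFILL_FIXED_RANGE|cv2.FLOODFILL_MASK_ONLY|(255<<8))
    k=cv2.findContours(m[1:-1,1:-1],cv2.RETR_EXTERNAL,cv2.CHAIN_APPROX_NONE)[0]
    k=max(k,key=cv2.contourArea).reshape(-1,2)
    w=p2w(o,c,k,z)[:,:2]
    return cv2.minAreaRect((w*1000).astype(np.float32)),c['img'][int(px[1]),int(px[0])]
E
python3 - <<'E'
from h import *
np.set_printoptions(precision=4,suppress=True)
o,c=snap('top')
for p in [(231,175),(224,212)]: print(blob(o,c,p,.009))
print(blob(o,c,(330,165),.099,45))
b=p2w(o,c,[(272,125),(422,137),(417,193),(269,180)],.099); print(b)
print(p2w(o,c,[(278,212),(319,214),(363,219),(405,223)],.065)[:,:2])
E
```

```text
(((601.1865844726562, 292.7440185546875), (68.4203872680664, 42.90848159790039), 23.679141998291016), array([190, 171, 105], dtype=uint8))
(((474.012451171875, 314.9755859375), (68.1065673828125, 42.99325942993164), 26.483848571777344), array([189, 169, 106], dtype=uint8))
(((436.0791320800781, 8.29644775390625), (947.538818359375, 1532.3974609375), 0.1319132149219513), array([189, 147,  89], dtype=uint8))
[[ 0.743   0.1421  0.099 ]
 [ 0.6953 -0.3369  0.099 ]
 [ 0.5154 -0.3128  0.099 ]
 [ 0.5655  0.1527  0.099 ]]
[[ 0.4663  0.1284]
 [ 0.4574 -0.0029]
 [ 0.4386 -0.1435]
 [ 0.4232 -0.2779]]
```

```bash
cat >> h.py <<'E'
def rel(pos,yaw,o=None):
    "shift mm and turn deg (tool axes) from the present pose to pos with tool straight down at yaw"
    o=o or bot.get_obs(); M=R.from_euler('xyz',o['tcp_rot'],degrees=True)
    T=R.from_euler('xyz',[180,0,yaw],degrees=True)
    s=M.inv().apply(np.array(pos)-o['ee_pos'])*1000; t=(M.inv()*T).as_rotvec(degrees=True)
    print('rel',np.round(s,1),np.round(t,2))
E
python3 - <<'E'
from h import *
print(bot.tip_extent); rel([.42,-.09,.30],-6)
E
```

```text
0.017
rel [ 335.9 -282.2  -51.9] [-5.000e-02  1.000e-02  3.246e+01]
```

Emit:
{"op": "carry_out", "data": {"moves": "336 -282 -52 0 0 32.5 85;336 -282 -52 0 0 32.5 85;336 -282 -52 0 0 32.5 85;336 -282 -52 0 0 32.5 85;336 -282 -52 0 0 32.5 85;336 -282 -52 0 0 32.5 85;336 -282 -52 0 0 32.5 85;336 -282 -52 0 0 32.5 85;336 -282 -52 0 0 32.5 85;336 -282 -52 0 0 32.5 85;336 -282 -52 0 0 32.5 85;336 -282 -52 0 0 32.5 85"}}

```text
time: 1.4
ee_pos: [0.4199, -0.0908, 0.3001]
tcp_rot: [180.0, 0.0, -6.1]
wrist_force: [-0.4, 0.6, 0.1]
opening: 0.0849
grasp_force: 0.0
```

```bash
python3 - <<'E'
from h import *
o,c=snap('wrist','w1.png'); print(o['ee_pos'],o['tcp_rot'],o['time'])
E
```

```text
[ 0.41992346 -0.09083074  0.3000879 ] [ 1.79987735e+02  2.42554087e-02 -6.06178221e+00] 1.4
```

View pics/w1.png

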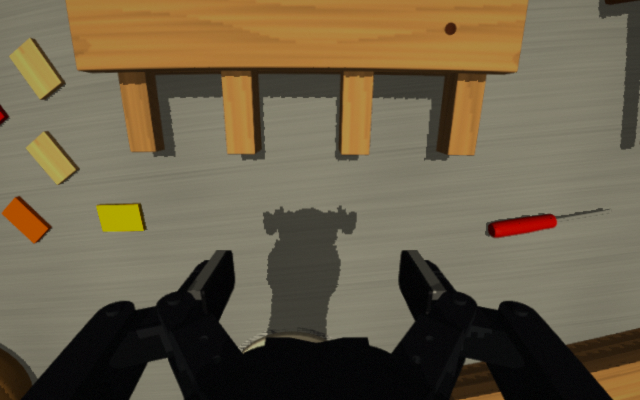

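Four bearer ends are visible: middle ones ending at about (228–256,153) and (342–370,154), end ones at (131–156,152) and (449–475,155). I'll zoom in to measure the corners.

```bash
python3 - <<'E'
from h import *
i=cv2.imread('pics/w1.png')
f=lambda a,b:cv2.resize(i[60:165,a:b],None,fx=5,fy=5,interpolation=cv2.INTER_CUBIC)
a=cv2.resize(i[60:165,65:265],None,fx=4,fy=2.8,interpolation=cv2.INTER_CUBIC)
b=cv2.resize(i[60:165,335:535],None,fx=4,fy=2.8,interpolation=cv2.INTER_CUBIC)
cv2.imwrite('pics/w1z.png',np.vstack([a,b]))
E
```

```text
(no output)
```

View pics/w1z.png

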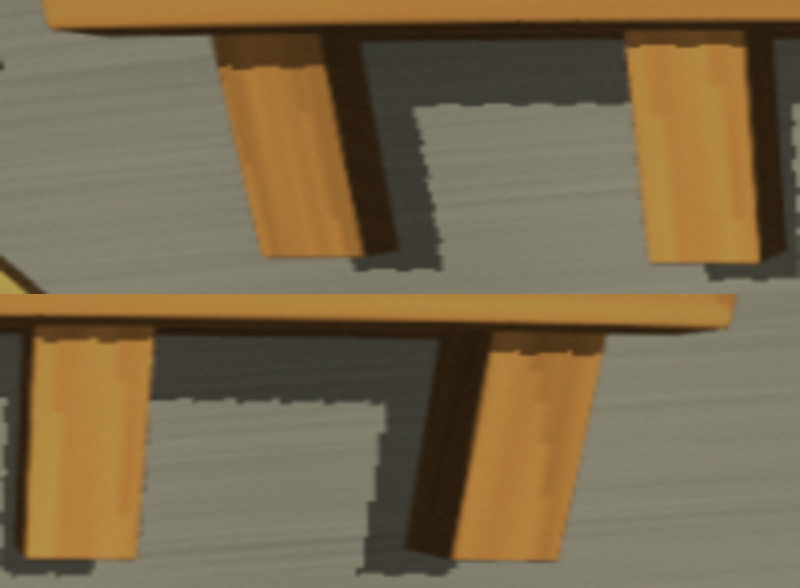

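```bash
python3 - <<'E'
from h import *
np.set_printoptions(precision=4,suppress=True)
o=bot.get_obs(); c=bot.camera('wrist')
M=p2w(o,c,[(227.5,153.6),(255,153.6),(341,154.3),(369.2,154.3)],.075)
l,r=M[:2].mean(0)[:2],M[2:].mean(0)[:2]
print('mid widths',np.linalg.norm(M[0]-M[1]),np.linalg.norm(M[2]-M[3]),'sep',np.linalg.norm(l-r))
ey=(l-r)/np.linalg.norm(l-r); ex=np.array([ey[1],-ey[0]]); print('yaw',np.degrees(np.arctan2(ex[1],ex[0])))
O=(l+r)/2+.185*ex; print('origin',O)
for n,p in(('L',[(131.25,151.8),(155.5,151.8)]),('R',[(448,155),(474.75,155)])):
  for z in(.055,.069):
    w=p2w(o,c,p,z)[:,:2]; m=w.mean(0)-O; print(n,z,'width',np.linalg.norm(w[0]-w[1]),'stand xy',m@ex,m@ey)
b=p2w(o,c,[(77.5,69.6),(517,71.8)],.099)[:,:2]-O; print('board front corners',b@ex,b@ey)
for p in((37,68),(51,158)): print(blob(o,c,p,.009,30))
E
```

```text
mid widths 0.03405824407211014 0.03475866382019388 sep 0.14019751492032506
yaw -6.542206583055692
origin [ 0.6305 -0.0933]
L 0.055 width 0.03297753197571981 stand xy -0.18556234077152717 0.20523240916899743
L 0.069 width 0.03173730661568191 stand xy -0.18364587131326493 0.19670581247421004
R 0.055 width 0.03605003629681483 stand xy -0.18712640881135792 -0.21331406136871348
R 0.069 width 0.03469425960380708 stand xy -0.18515111758167724 -0.20609988196487047
board front corners [-0.0892 -0.0893] [ 0.2395 -0.2397]
(((600.3473510742188, 290.3980712890625), (69.5352554321289, 44.96214294433594), 23.45471954345703), array([168, 144,  72], dtype=uint8))
(((474.40252685546875, 312.0749206542969), (69.58975982666016, 45.21014404296875), 26.644031524658203), array([172, 148,  74], dtype=uint8))
```

The left bearer (stand y = +205) is the thin one: its position and width only fit at z = 55 mm. Stand origin is (0.6305, -0.0933), yaw -6.5°. Going to the first packer.

```bash
python3 - <<'E'
from h import *
rel([.4744,.3121,.10],26.6);rel([.4744,.3121,.017],26.6)
E
```

```text
rel [  11.1 -407.1  200. ] [ 0.000e+00  2.000e-02 -3.276e+01]
rel [  11.1 -407.1  283. ] [ 0.000e+00  2.000e-02 -3.276e+01]
```

Emit:
{"op": "carry_out", "data": {"moves": "11 -407 150 0 0 -32.7 70;11 -407 150 0 0 -32.7 70;11 -407 150 0 0 -32.7 70;11 -407 150 0 0 -32.7 70;11 -407 150 0 0 -32.7 70;11 -407 150 0 0 -32.7 70;11 -407 150 0 0 -32.7 70;11 -407 150 0 0 -32.7 70;11 -407 150 0 0 -32.7 70;11 -407 220 0 0 -32.7 62;11 -407 240 0 0 -32.7 62;11 -407 260 0 0 -32.7 62;11 -407 270 0 0 -32.7 62;11 -407 270 0 0 -32.7 62"}}

```text
time: 2.9
ee_pos: [0.4898, 0.2836, 0.0292]
tcp_rot: [-178.6, 0.2, 29.5]
wrist_force: [-0.3, -0.3, 0.4]
opening: 0.0621
grasp_force: 0.0
```

```bash
python3 - <<'E'
from h import *
o,c=snap('wrist','w2.png'); print(o['ee_pos'],o['tcp_rot'],o['time'])
print(w2p(o,c,[[.4744,.3121,.009]]))
rel([.4744,.3121,.017],26.6)
E
```

```text
[0.48983871 0.28358744 0.02915556] [-1.78626804e+02  1.75386827e-01  2.94885386e+01] 2.9
[[260.77951771 246.92235182]]
rel [ -0.3 -31.9  14.6] [-1.37  0.07  2.91]
```

View pics/w2.png

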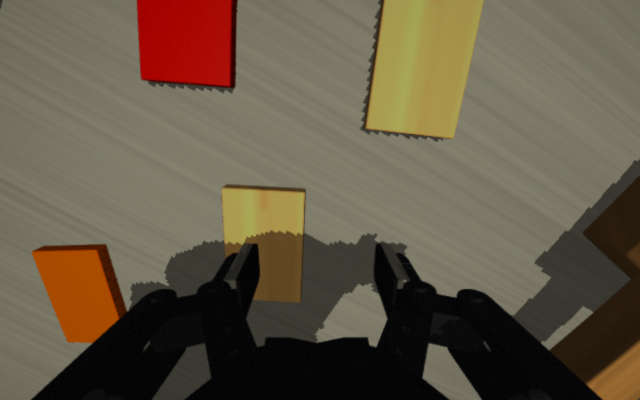

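The lateral motion lagged, so the left finger stands over the packer (packer px 222–305, 187–300). No contact. I'll raise and finish the shift.

Emit:
{"op": "carry_out", "data": {"moves": "0 -10 -25 0 0 0 70;0 -32 -25 -1.4 0 2.9 62;0 -32 -25 -1.4 0 2.9 62;0 -32 -25 -1.4 0 2.9 62;0 -32 -25 -1.4 0 2.9 62"}}

```text
time: 3.45
ee_pos: [0.4902, 0.2845, 0.0559]
tcp_rot: [-178.7, 0.1, 29.6]
wrist_force: [-0.6, 0.5, 0.2]
opening: 0.0626
grasp_force: 0.0
```

```bash
python3 - <<'E'
from h import *
o,c=snap('wrist'); print(o['ee_pos'],o['tcp_rot'],o['time'])
p=w2p(o,c,[[.4744,.3121,.009]])[0]; print(p,blob(o,c,p-[0,30],.009,30))
rel([.4744,.3121,.017],26.6)
E
```

```text
[0.49016817 0.28449629 0.05589125] [-1.78665619e+02  1.13281931e-01  2.95604669e+01] 3.45
[270.12890225 229.58177014] (((489.18267822265625, 318.4325866699219), (36.38819122314453, 45.62408447265625), 28.99663543701172), array([174, 154,  78], dtype=uint8))
rel [  0.1 -30.8  39.5] [-1.33  0.16  2.96]
```

```bash
python3 - <<'E'
from h import *
o=bot.get_obs(); print(o['q'],o['qd'],o['joint_efforts'],o['wrist_force'])
E
```

```text
[ 29.505793     8.0514067   -7.91289435  74.16695445   1.33354358
 179.94274151] [0.15993777 0.11384308 0.02789878 0.02753779 0.07624564 0.05551473] [-1.00051356e-01 -5.52806926e+01  4.63039434e+01  1.68783678e-02
  7.25645386e-02 -5.79796433e-04] [-0.11717736 -0.55775535 -0.80818708]
```

Joint 6 is at its limit, so I'll use the other half-turn (yaw 206.6).

Emit:
{"op": "carry_out", "data": {"moves": "0 0 -50 0 0 0 70;0 -10 -50 0 0 -8 62;0 -20 -50 0 0 -16 62;0 -31 -50 0 0 -25 62;0 -31 -50 0 0 -33 62;0 -31 -50 0 0 -42 62;0 -31 -50 0 0 -50 62;0 -31 -50 0 0 -58 62;0 -31 -50 0 0 -66 62;0 -31 -50 0 0 -75 62;0 -31 -50 0 0 -83 62;0 -31 -50 0 0 -91 62;0 -31 -50 0 0 -100 62;0 -31 -50 0 0 -108 62;0 -31 -50 0 0 -116 62;0 -31 -50 0 0 -125 62;0 -31 -50 0 0 -133 62;0 -31 -50 0 0 -141 62;0 -31 -50 0 0 -150 62;0 -31 -50 0 0 -158 62"}}

```text
time: 5.5
ee_pos: [0.4754, 0.3106, 0.1063]
tcp_rot: [178.8, -0.6, -172.1]
wrist_force: [0.5, -0.3, 0.4]
opening: 0.062
grasp_force: 0.0
```

```bash
python3 - <<'E'
from h import *
o=bot.get_obs();print(o['ee_pos'],o['tcp_rot'],o['q'][5]); rel([.4744,.3121,.06],206.6)
E
```

```text
[0.47536614 0.31061191 0.10631789] [ 178.8163742    -0.622387   -172.06285392] 24.59953867232728
rel [ 0.2  0.7 46.3] [  1.27  -0.42 -18.67]
```

Emit:
{"op": "carry_out", "data": {"moves": "0 1 30 1.3 -0.4 -8 62;0 1 46 1.3 -0.4 -18.7 62;0 1 46 1.3 -0.4 -18.7 62;0 1 46 1.3 -0.4 -18.7 62"}}

```text
time: 5.9
ee_pos: [0.4743, 0.3123, 0.0598]
tcp_rot: [-180.0, -0.1, -153.7]
wrist_force: [0.1, -0.3, 0.7]
opening: 0.0621
grasp_force: 0.0
```

```bash
python3 - <<'E'
from h import *
o,c=snap('wrist','w3.png');print(o['ee_pos'],o['tcp_rot'],o['q'][5]); rel([.4744,.3121,.017],206.6)
p=w2p(o,c,[[.4744,.3121,.009]])[0]; print(p,blob(o,c,p-[0,20],.009,30))
E
```

```text
[0.47431357 0.31233683 0.05983524] [-1.79970615e+02 -9.05092422e-02 -1.53695790e+02] 7.069303470871296
rel [ 0.4 -0.3 43.4] [-0.02 -0.03 -0.39]
[315.91987407 229.97918177] (((460.4053649902344, 303.576904296875), (38.73371505737305, 46.64241027832031), 24.55933952331543), array([116,  85,  42], dtype=uint8))
```

View pics/w3.png

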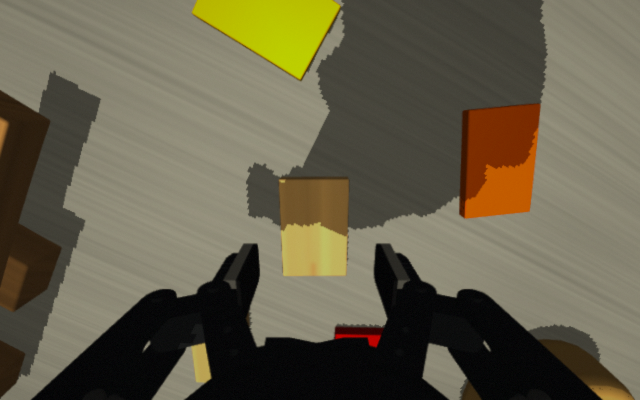

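The packer is centred between the jaws (px 280–348, 178–276), matching the prediction (316,230). Descending and gripping.

Emit:
{"op": "carry_out", "data": {"moves": "0 0 25 0 0 0 62;0 0 38 0 0 0 62;0 0 42 0 0 0 62;0 0 42 0 0 0 62;0 0 42 0 0 0 42;0 0 42 0 0 0 40;0 0 42 0 0 0 40;0 0 42 0 0 0 40;0 0 42 0 0 0 40;0 0 42 0 0 0 40", "force": 40}}

```text
time: 6.95
ee_pos: [0.4755, 0.3129, 0.02]
tcp_rot: [-180.0, 0.1, -153.7]
wrist_force: [-0.3, -0.6, 5.4]
opening: 0.0435
grasp_force: 41.3
```

Emit:
{"op": "carry_out", "data": {"moves": "0 0 -40 0 0 0 40;0 0 -90 0 0 0 40;0 0 -120 0 0 0 40;0 0 -120 0 0 0 40"}}

```text
time: 7.35
ee_pos: [0.4766, 0.3137, 0.1443]
tcp_rot: [180.0, 0.5, -153.7]
wrist_force: [1.2, 0.1, 0.3]
opening: 0.0432
grasp_force: 40.9
```

```bash
python3 - <<'E'
from h import *
o=bot.get_obs();print(o['ee_pos'],o['opening']); rel([.5148,.1263,.12],173.46)
E
```

```text
[0.47655369 0.31371412 0.14426045] 0.04322939011026261
rel [  48.8 -185.    23.7] [ 0.17  0.43 32.81]
```

Emit:
{"op": "carry_out", "data": {"moves": "10 -40 0 0 0 8 40;22 -85 0 0 0 16 40;35 -130 0 0 0 24 40;49 -185 0 0 0 32.8 40;49 -185 10 0 0 32.8 40;49 -185 20 0 0 32.8 40;49 -185 20 0 0 32.8 40;49 -185 20 0 0 32.8 40"}}

```text
time: 8.15
ee_pos: [0.5122, 0.1261, 0.1182]
tcp_rot: [-180.0, -0.1, 173.6]
wrist_force: [0.1, 1.0, 0.3]
opening: 0.0435
grasp_force: 40.9
```

```bash
python3 - <<'E'
from h import *
o,c=snap('wrist','w4.png');print(o['ee_pos'],o['tcp_rot'],o['opening']); rel([.5148,.1263,.0755],173.46)
E
```

```text
[0.51222497 0.12614748 0.1182278 ] [-1.79977263e+02 -5.52136054e-02  1.73608919e+02] 0.04346056654599113
rel [-2.3  0.3 43.2] [-0.01 -0.01  0.15]
```

View pics/w4.png

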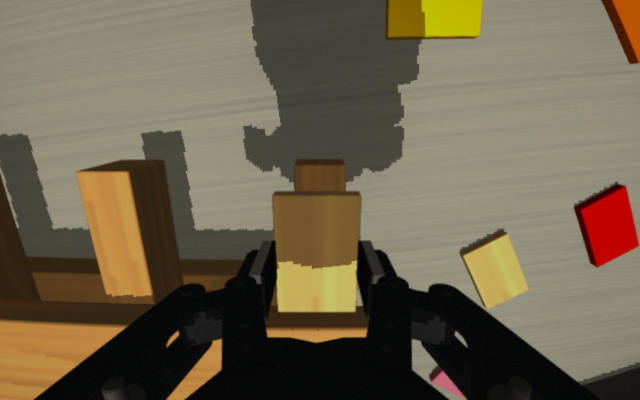

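The packer is held square at px 273–361, over the bearer end at px 295–346. It is centred to about 2 mm, so I'll shift +1.5 in y and lower it.

Emit:
{"op": "carry_out", "data": {"moves": "-2 1.5 20 0 0 0.1 40;-2 1.5 34 0 0 0.1 40;-2 1.5 39 0 0 0.1 40;-2 1.5 41 0 0 0.1 40;-2 1.5 42.5 0 0 0.1 40;-2 1.5 42.5 0 0 0.1 40"}}

```text
time: 8.8
ee_pos: [0.5151, 0.1263, 0.0768]
tcp_rot: [180.0, 0.0, 173.4]
wrist_force: [0.2, -0.1, -0.4]
opening: 0.0433
grasp_force: 40.9
```

Emit:
{"op": "carry_out", "data": {"moves": "0 0 1 0 0 0 40;0 0 2 0 0 0 40;0 0 2.5 0 0 0 40;0 0 2.5 0 0 0 40"}}

```text
time: 9.2
ee_pos: [0.5152, 0.1263, 0.075]
tcp_rot: [180.0, 0.1, 173.4]
wrist_force: [-1.8, -1.1, 7.1]
opening: 0.0433
grasp_force: 41.7
```

Emit:
{"op": "carry_out", "data": {"moves": "0 0 0 0 0 0 50;0 0 0 0 0 0 62;0 0 0 0 0 0 62;0 0 0 0 0 0 62;0 0 -30 0 0 0 62;0 0 -60 0 0 0 62;0 0 -60 0 0 0 62"}}

```text
time: 9.9
ee_pos: [0.5166, 0.1266, 0.1379]
tcp_rot: [179.9, 0.3, 173.4]
wrist_force: [0.4, 0.5, -0.5]
opening: 0.0618
grasp_force: 0.0
```

```bash
python3 - <<'E'
from h import *
o,c=snap('wrist','w5.png');print(o['ee_pos'],o['opening']); rel([.6003,.2904,.12],203.5,o)
print(w2p(o,c,[[.5148,.1263,.064],[.6003,.2904,.009]]))
E
```

```text
[0.51657689 0.12664535 0.13793222] 0.061790768269787806
rel [-64.2 172.3  18.6] [ 1.000e-02  3.500e-01 -3.013e+01]
[[315.91707848 214.95669703]
 [485.84744281 256.68488853]]
```

View pics/w5.png

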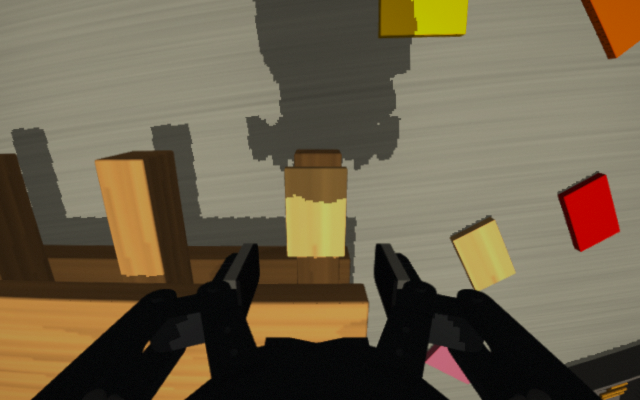

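The first packer lies square on the thin bearer (px 285–347, 168–257). Moving to the second.

Emit:
{"op": "carry_out", "data": {"moves": "-15 40 0 0 0 -8 62;-32 86 0 0 0 -16 62;-48 130 0 0 0 -24 62;-64 172 0 0 0 -30.1 62;-64 172 30 0 0 -30.1 62;-64 172 60 0 0 -30.1 62;-64 172 70 0 0 -30.1 62;-64 172 70 0 0 -30.1 62;-64 172 70 0 0 -30.1 62"}}

```text
time: 10.85
ee_pos: [0.5986, 0.2896, 0.0648]
tcp_rot: [-180.0, 0.1, -156.5]
wrist_force: [0.0, -0.5, 0.9]
opening: 0.0621
grasp_force: 0.0
```

```bash
python3 - <<'E'
from h import *
o,c=snap('wrist','w6.png');print(o['ee_pos'],o['tcp_rot'],o['opening']); rel([.6003,.2904,.02],203.5,o)
print(w2p(o,c,[[.6003,.2904,.009]]))
E
```

```text
[0.59857977 0.2895549  0.06484704] [-1.79984258e+02  5.15807826e-02 -1.56549334e+02] 0.06207032805005342
rel [-1.9  0.1 44.8] [-0.02  0.05 -0.05]
[[316.46198249 229.5496662 ]]
```

View pics/w6.png

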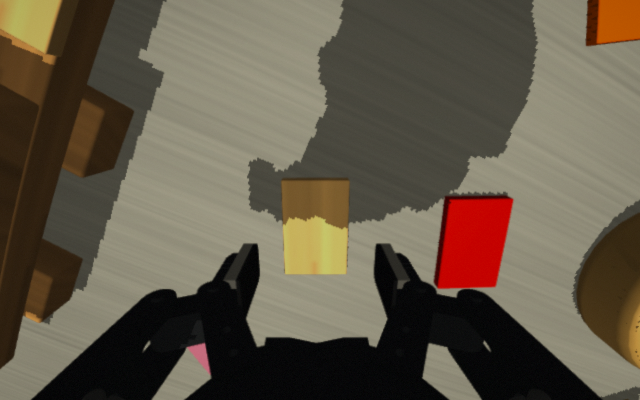

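The second packer is centred (px 282–349, 179–275). Gripping.

Emit:
{"op": "carry_out", "data": {"moves": "-2 0 25 0 0 0 62;-2 0 40 0 0 0 62;-2 0 45 0 0 0 62;-2 0 45 0 0 0 62;-2 0 45 0 0 0 42;-2 0 45 0 0 0 40;-2 0 45 0 0 0 40;-2 0 45 0 0 0 40;-2 0 45 0 0 0 40;-2 0 45 0 0 0 40", "force": 40}}

```text
time: 11.9
ee_pos: [0.6009, 0.2908, 0.0203]
tcp_rot: [-180.0, 0.1, -156.5]
wrist_force: [0.1, -0.1, 6.5]
opening: 0.0428
grasp_force: 41.3
```

Emit:
{"op": "carry_out", "data": {"moves": "0 0 -40 0 0 0 40;0 0 -90 0 0 0 40;0 0 -130 0 0 0 40;0 0 -130 0 0 0 40;0 0 -130 0 0 0 40"}}

```text
time: 12.4
ee_pos: [0.6007, 0.2908, 0.1501]
tcp_rot: [-180.0, 0.1, -156.5]
wrist_force: [0.1, -0.8, -1.6]
opening: 0.0436
grasp_force: 40.9
```

```bash
python3 - <<'E'
from h import *
o=bot.get_obs();print(o['ee_pos'],o['opening']); rel([.5155,.1263,.12],173.46)
E
```

```text
[0.60072907 0.29078754 0.15012676] 0.0436026347645996
rel [ 143.8 -116.9   29.8] [3.000e-02 1.500e-01 3.001e+01]
```

Emit:
{"op": "carry_out", "data": {"moves": "30 -25 0 0 0 8 40;65 -52 0 0 0 16 40;100 -80 0 0 0 23 40;130 -105 0 0 0 30 40;144 -117 0 0 0 30 40;144 -117 10 0 0 30 40;144 -117 20 0 0 30 40;144 -117 20 0 0 30 40;144 -117 20 0 0 30 40"}}

```text
time: 13.3
ee_pos: [0.5147, 0.1266, 0.1278]
tcp_rot: [-180.0, -0.1, 173.6]
wrist_force: [-0.5, 0.0, -0.3]
opening: 0.0433
grasp_force: 40.9
```

```bash
python3 - <<'E'
from h import *
o,c=snap('wrist','w7.png');print(o['ee_pos'],o['tcp_rot'],o['opening']); rel([.5151,.1263,.0845],173.46,o)
E
```

```text
[0.51465725 0.12662945 0.12781356] [-1.79962756e+02 -7.95200043e-02  1.73568216e+02] 0.04328935201259121
rel [-0.5 -0.2 43.3] [-0.04 -0.08  0.11]
```

Emit:
{"op": "carry_out", "data": {"moves": "-0.5 -0.2 20 0 0 0.1 40;-0.5 -0.2 34 0 0 0.1 40;-0.5 -0.2 39 0 0 0.1 40;-0.5 -0.2 41.5 0 0 0.1 40;-0.5 -0.2 43 0 0 0.1 40;-0.5 -0.2 44 0 0 0.1 40;-0.5 -0.2 44 0 0 0.1 40"}}

```text
time: 14.05
ee_pos: [0.5154, 0.1256, 0.0853]
tcp_rot: [-180.0, 0.0, 173.4]
wrist_force: [0.9, 0.1, -0.2]
opening: 0.0428
grasp_force: 40.9
```

Emit:
{"op": "carry_out", "data": {"moves": "0 0 0.5 0 0 0 40;0 0 1 0 0 0 40;0 0 1.5 0 0 0 40;0 0 1.5 0 0 0 40"}}

```text
time: 14.45
ee_pos: [0.5154, 0.1256, 0.0842]
tcp_rot: [180.0, 0.1, 173.4]
wrist_force: [-2.1, -0.7, 5.5]
opening: 0.0432
grasp_force: 41.6
```

Emit:
{"op": "carry_out", "data": {"moves": "0 0 0 0 0 0 50;0 0 0 0 0 0 62;0 0 0 0 0 0 62;0 0 0 0 0 0 62;0 0 -30 0 0 0 62;0 0 -50 0 0 0 62;30 0 -50 0 0 0 25;70 0 -50 0 0 0 25;70 0 -50 0 0 0 25;70 0 -50 0 0 0 25"}}

```text
time: 15.45
ee_pos: [0.4455, 0.1338, 0.1337]
tcp_rot: [180.0, 0.1, 173.4]
wrist_force: [1.4, 0.4, 0.2]
opening: 0.0245
grasp_force: 0.0
```

```bash
cat >> h.py <<'E'
ex=np.array([.9935,-.1139]);ey=np.array([.1139,.9935]);O=np.array([.6305,-.0933])
def sw(x,y,z): return np.r_[O+x*ex+y*ey,z]
def overlay(o,c,x,f):
    im=c['img'][:,:,::-1].copy()
    for zz,col in((.064,(255,0,0)),(.073,(0,0,255))):
        q=w2p(o,c,[sw(x+a*.035,.205+b*.0225,zz) for a,b in((-1,-1),(-1,1),(1,1),(1,-1))])
        cv2.polylines(im,[q.round().astype(int)],True,col,1)
    cv2.imwrite('pics/'+f,im)
E
python3 - <<'E'
from h import *
o,c=snap('wrist');print(o['ee_pos'],o['tcp_rot'],o['opening'],(o['ee_pos'][:2]-O)@ex,(o['ee_pos'][:2]-O)@ey); rel(sw(-.21,.205,.08),173.46,o)
p=w2p(o,c,[sw(-.14,.205,.073)])[0]; print(p,[blob(o,c,p+[0,d],.073,30) for d in(-15,0,15)])
E
```

```text
[0.44548396 0.13384742 0.13366701] [1.79986957e+02 7.72323777e-02 1.73413081e+02] 0.02448999490974415 -0.2096855228432668 0.2045976365444615
rel [ 0.4  0.4 53.7] [ 0.01  0.08 -0.05]
[317.36320792 307.04597186] [(((514.356689453125, 125.31608581542969), (43.708744049072266, 65.40065002441406), 83.46707916259766), array([180, 162,  83], dtype=uint8)), (((514.3582153320312, 125.32866668701172), (43.738792419433594, 65.40156555175781), 83.47306823730469), array([179, 159,  81], dtype=uint8)), (((514.3563232421875, 125.31236267089844), (43.77165985107422, 65.40155029296875), 83.47297668457031), array([180, 160,  82], dtype=uint8))]
```

Emit:
{"op": "carry_out", "data": {"moves": "0 0 30 0 0 0 25;0 0 50 0 0 0 25;0 0 54 0 0 0 25;0 0 54 0 0 0 25;-10 0 54 0 0 0 25;-18 0 54 0 0 0 25;-24 0 54 0 0 0 25;-30 0 54 0 0 0 25;-36 0 54 0 0 0 25;-42 0 54 0 0 0 25;-42 0 54 0 0 0 25"}}

```text
time: 16.6
ee_pos: [0.4883, 0.1288, 0.0798]
tcp_rot: [180.0, 0.1, 173.4]
wrist_force: [-0.7, -0.3, 2.2]
opening: 0.0251
grasp_force: 1.4
```

```bash
python3 - <<'E'
from h import *
o,c=snap('wrist');overlay(o,c,(o['ee_pos'][:2]-O)@ex+.046,'w8.png');print(o['ee_pos'],o['tcp_rot'],o['opening'],(o['ee_pos'][:2]-O)@ex,(o['ee_pos'][:2]-O)@ey)
E
```

```text
[0.48831192 0.12881214 0.0797728 ] [1.79992301e+02 5.67342113e-02 1.73362807e+02] 0.02508340913586373 -0.1665624349682868 0.2044731873258678
```

View pics/w8.png

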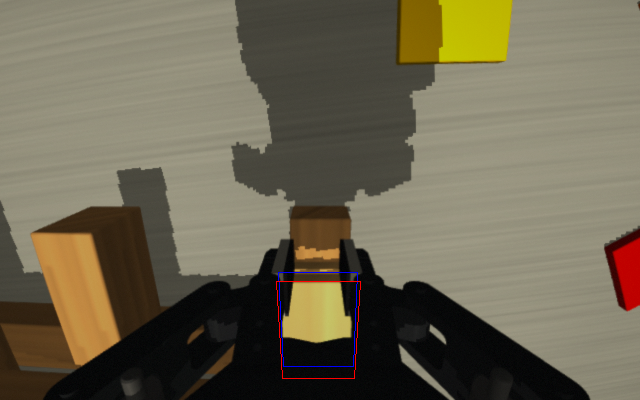

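```bash
python3 - <<'E'
from h import *
o,c=snap('wrist')
for y in range(240,300,2): print(y,c['img'][y,308:324].mean(0).round().astype(int),end=' ; ')
x=(o['ee_pos'][:2]-O)@ex
for d in(0,.005,.011): print(d,w2p(o,c,[sw(x+d,.205,z) for z in(.055,.064,.073)])[:,1].round(1), w2p(o,c,[sw(x+.011,.205+s,.0600) for s in(-.0125,.0125)])[:,0])
E
```

```text
240 [98 67 32] ; 242 [98 67 33] ; 244 [98 67 33] ; 246 [98 67 32] ; 248 [115  80  38] ; 250 [162 114  55] ; 252 [199 143  69] ; 254 [200 144  70] ; 256 [198 142  69] ; 258 [129  89  43] ; 260 [98 68 32] ; 262 [76 55 27] ; 264 [63 47 24] ; 266 [66 49 26] ; 268 [71 53 27] ; 270 [130  99  51] ; 272 [122  94  47] ; 274 [88 65 33] ; 276 [63 47 24] ; 278 [64 48 25] ; 280 [66 50 26] ; 282 [140 105  52] ; 284 [199 178  92] ; 286 [200 181  94] ; 288 [200 181  94] ; 290 [200 181  94] ; 292 [199 181  94] ; 294 [199 181  94] ; 296 [200 180  94] ; 298 [199 180  94] ; 0 [247.2 254.5 262.6] [296.33514583 339.37488944]
0.005 [254.9 262.5 271. ] [296.33514583 339.37488944]
0.011 [263.9 271.9 280.8] [296.33514583 339.37488944]
```

Both packers are being pushed flush (edges at rows 262, 271 and 282 match the fingers' front plane). Continuing to 2–3 mm short of the board's edge.

Emit:
{"op": "carry_out", "data": {"moves": "-5 0 -1 0 0 0 25;-10 0 -1 0 0 0 25;-15 0 -1 0 0 0 25;-20 0 -1 0 0 0 25;-25 0 -1 0 0 0 25;-30 0 -1 0 0 0 25;-35 0 -1 0 0 0 25;-40 0 -1 0 0 0 25;-45 0 -1 0 0 0 25;-50 0 -1 0 0 0 25;-54 0 -1 0 0 0 25;-58 0 -1 0 0 0 25;-61 0 -1 0 0 0 25;-61 0 -1 0 0 0 25;-61 0 -1 0 0 0 25"}}

```text
time: 18.2
ee_pos: [0.548, 0.1217, 0.0803]
tcp_rot: [-180.0, 0.0, 173.4]
wrist_force: [0.0, 0.5, -1.6]
opening: 0.0252
grasp_force: 0.0
```

```bash
python3 - <<'E'
from h import *
o,c=snap('wrist')
x=(o['ee_pos'][:2]-O)@ex; print(x,(o['ee_pos'][:2]-O)@ey,o['ee_pos'][2])
for y in range(240,312,2): print(y,c['img'][y,308:324].mean(0).round().astype(int),end=' ; ')
for d in(.005,.011): print(d,w2p(o,c,[sw(x+d,.205,z) for z in(.055,.064,.073)])[:,1].round(1))
print('board edges',w2p(o,c,[sw(-.09,.205,z) for z in(.075,.099)])[:,1])
E
```

```text
-0.10649416212423164 0.20421701100887948 0.0802812988387511
240 [113  78  38] ; 242 [113  78  38] ; 244 [114  78  39] ; 246 [126  87  42] ; 248 [166 117  57] ; 250 [218 159  77] ; 252 [220 160  78] ; 254 [218 159  78] ; 256 [188 135  66] ; 258 [133  93  45] ; 260 [113  78  38] ; 262 [90 65 33] ; 264 [73 55 29] ; 266 [74 56 29] ; 268 [82 61 31] ; 270 [127  95  48] ; 272 [133 100  51] ; 274 [93 70 36] ; 276 [72 54 29] ; 278 [74 56 29] ; 280 [77 58 30] ; 282 [116  87  44] ; 284 [134 101  51] ; 286 [134 101  51] ; 288 [134 101  51] ; 290 [134 101  51] ; 292 [134 101  51] ; 294 [127  95  48] ; 296 [59 41 21] ; 298 [61 42 21] ; 300 [61 43 22] ; 302 [62 43 22] ; 304 [63 44 22] ; 306 [64 44 22] ; 308 [63 44 22] ; 310 [64 44 22] ; 0.005 [254.4 262.  270.4]
0.011 [263.4 271.4 280.2]
board edges [291.10966189 321.99818671]
```

Emit:
{"op": "carry_out", "data": {"moves": "-2 0 0 0 0 0 25;-4 0 0 0 0 0 25;-6 0 0 0 0 0 25;-6 0 0 0 0 0 25"}}

```text
time: 18.65
ee_pos: [0.5541, 0.1211, 0.0804]
tcp_rot: [-180.0, 0.0, 173.4]
wrist_force: [-1.2, -0.1, -0.1]
opening: 0.025
grasp_force: 0.1
```

```bash
python3 - <<'E'
from h import *
o,c=snap('wrist')
x=(o['ee_pos'][:2]-O)@ex; print(x,(o['ee_pos'][:2]-O)@ey,o['ee_pos'][2])
for y in range(260,304,2): print(y,c['img'][y,308:324,0].mean().round(),end=' ; ')
for n in(.2395,.235): print()
print(w2p(o,c,[sw(-.09,.24,.099)]))
E
```

```text
-0.10027578113812344 0.2042832272237657 0.08037265456835439
260 112.0 ; 262 74.0 ; 264 74.0 ; 266 76.0 ; 268 110.0 ; 270 134.0 ; 272 131.0 ; 274 74.0 ; 276 74.0 ; 278 76.0 ; 280 87.0 ; 282 130.0 ; 284 130.0 ; 286 62.0 ; 288 61.0 ; 290 62.0 ; 292 62.0 ; 294 64.0 ; 296 65.0 ; 298 64.0 ; 300 65.0 ; 302 66.0 ; 

[[395.45435107 310.2472412 ]]
```

Stack is in, about 1–2 mm proud. Backing off, rising, and going above the board end.

Emit:
{"op": "carry_out", "data": {"moves": "20 0 0 0 0 0 25;40 0 0 0 0 0 25;40 0 -40 0 0 0 25;40 0 -75 0 0 0 25;40 0 -75 0 0 0 25;0 0.7 -75 0 0 0 25;-45 0.7 -75 0 0 0 25;-45 0.7 -60 0 0 0 25;-45 0.7 -48 0 0 0 25;-45 0.7 -48 0 0 0 25;-45 0.7 -48 0 0 0 25"}}

```text
time: 19.8
ee_pos: [0.5976, 0.1167, 0.1285]
tcp_rot: [-180.0, -0.0, 173.4]
wrist_force: [0.1, -0.5, 0.5]
opening: 0.0247
grasp_force: 0.0
```

```bash
python3 - <<'E'
from h import *
o=bot.get_obs()
print((o['ee_pos'][:2]-O)@ex,(o['ee_pos'][:2]-O)@ey,o['ee_pos'][2],o['wrist_force'])
E
```

```text
-0.05662045202074451 0.20486956006655144 0.1284653956316476 [ 0.05332343 -0.49859536  0.5291471 ]
```

Emit:
{"op": "carry_out", "data": {"moves": "0 0 3 0 0 0 25;0 0 5 0 0 0 25;0 0 6 0 0 0 25;0 0 7 0 0 0 25;0 0 8 0 0 0 25;0 0 9 0 0 0 25;0 0 9 0 0 0 25"}}

```text
time: 20.5
ee_pos: [0.5986, 0.1166, 0.1191]
tcp_rot: [-180.0, -0.0, 173.4]
wrist_force: [-0.4, 0.2, -0.2]
opening: 0.025
grasp_force: 0.0
```

Emit:
{"op": "carry_out", "data": {"moves": "0 0 1 0 0 0 25;0 0 2 0 0 0 25;0 0 3 0 0 0 25;0 0 4 0 0 0 25;0 0 4 0 0 0 25"}}

```text
time: 21.0
ee_pos: [0.5987, 0.1166, 0.116]
tcp_rot: [-180.0, 0.0, 173.4]
wrist_force: [-1.1, -0.4, 4.4]
opening: 0.0248
grasp_force: 2.1
```

Emit:
{"op": "carry_out", "data": {"moves": "0 0 1 0 0 0 25;0 0 2 0 0 0 25;0 0 3 0 0 0 25;0 0 4 0 0 0 25;0 0 4 0 0 0 25;0 0 4 0 0 0 25"}}

```text
time: 21.6
ee_pos: [0.5989, 0.1169, 0.1143]
tcp_rot: [179.9, 0.2, 173.4]
wrist_force: [-7.4, -0.9, 19.3]
opening: 0.0253
grasp_force: 9.5
```

Emit:
{"op": "carry_out", "data": {"moves": "0.5 0 0 0 0 0 25;0.8 0 0 0 0 0 25;0.8 0 0 0 0 0 25;0.8 0 0 0 0 0 25;0.8 0 0 0 0 0 25"}}

```text
time: 22.1
ee_pos: [0.5988, 0.1169, 0.1143]
tcp_rot: [179.9, 0.2, 173.4]
wrist_force: [-4.3, 0.0, 16.6]
opening: 0.025
grasp_force: 8.6
```

```bash
python3 - <<'E'
from h import *
o,c=snap('wrist','w9.png'); print(o['ee_pos'],o['wrist_force'])
x=360
print('pred board top front corner',w2p(o,c,[sw(-.09,.24,.097)]),'pile front top',w2p(o,c,[sw(-.0905,.205,.073)]))
for y in range(100,260,3): print(y,c['img'][y,308:324].mean(0).round().astype(int),end=' ; ')
t=bot.camera('top'); p=[(272,125),(422,137),(417,193),(269,180)]
g=cv2.cvtColor(t['img'],cv2.COLOR_RGB2GRAY); g0=cv2.cvtColor(cv2.imread('pics/top0.png'),cv2.COLOR_BGR2GRAY)
a,b=g0[120:200,355:430].astype(np.float32),g[120:200,355:430].astype(np.float32)
print('\nboard right-end shift px',cv2.phaseCorrelate(a,b))
E
```

```text
[0.59879037 0.11688297 0.11433516] [-4.34793561  0.04437403 16.57933592]
pred board top front corner [[383.02128066 193.72233642]] pile front top [[316.39499221 182.01146829]]
100 [103  71  34] ; 103 [103  71  34] ; 106 [103  71  35] ; 109 [103  71  35] ; 112 [103  71  34] ; 115 [104  70  35] ; 118 [103  71  35] ; 121 [104  71  35] ; 124 [103  71  34] ; 127 [103  71  35] ; 130 [103  71  35] ; 133 [103  71  35] ; 136 [103  71  35] ; 139 [103  71  35] ; 142 [104  71  35] ; 145 [103  71  34] ; 148 [103  71  35] ; 151 [103  71  35] ; 154 [103  70  34] ; 157 [103  71  35] ; 160 [103  71  34] ; 163 [103  71  34] ; 166 [103  71  34] ; 169 [103  71  34] ; 172 [103  71  34] ; 175 [70 52 26] ; 178 [120  90  45] ; 181 [88 66 33] ; 184 [90 67 34] ; 187 [56 39 20] ; 190 [58 40 20] ; 193 [60 41 21] ; 196 [85 58 29] ; 199 [104  71  34] ; 202 [108  74  36] ; 205 [112  77  37] ; 208 [113  78  37] ; 211 [113  77  37] ; 214 [114  78  37] ; 217 [112  77  37] ; 220 [110  75  37] ; 223 [106  73  35] ; 226 [103  71  34] ; 229 [106  72  35] ; 232 [112  76  37] ; 235 [114  78  38] ; 238 [113  78  37] ; 241 [113  77  38] ; 244 [114  78  38] ; 247 [111  76  36] ; 250 [107  74  36] ; 253 [104  71  34] ; 256 [116  80  38] ; 259 [193 141  67] ; 
board right-end shift px ((0.5601981902323558, -0.13878098538759076), 1.0385321324666341)
```

```bash
python3 - <<'E'
from h import *
o=bot.get_obs(); c=bot.camera('wrist'); g=cv2.cvtColor(c['img'],cv2.COLOR_RGB2GRAY)
p=w2p(o,c,[sw(-.09,y,.099-.002*(y>.15)) for y in(.15,.235)]).round(); print(p)
for x,_ in p: print([ (y,int(g[y,int(x)])) for y in range(int(_)-12,int(_)+13,2)])
E
```

```text
[[211. 195.]
 [374. 194.]]
[(183, 65), (185, 58), (187, 42), (189, 42), (191, 42), (193, 43), (195, 46), (197, 63), (199, 73), (201, 79), (203, 78), (205, 79), (207, 79)]
[(182, 154), (184, 126), (186, 47), (188, 44), (190, 45), (192, 47), (194, 49), (196, 67), (198, 78), (200, 79), (202, 82), (204, 84), (206, 84)]
```

Pile and board are where they should be, with about 17 N pressing steadily. Handing in.

```bash
python3 -c "
from workcell import bot
print(bot.get_obs()['wrist_force']); print(bot.job_done())"
```

```text
[-4.10382695  0.18005914 16.817311  ]
the job is handed in; nothing more can be done
None
```

The job is handed in: both packers are stacked square on the left (thin) end bearer, about 1–2 mm proud of the board's front edge, with that end of the board pressed down at about 17 N; no verdict was returned.

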